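# Emergency stop check on a laboratory shaker

## Robot

A 6-joint arm with a two-finger parallel gripper is mounted at the origin on the work surface. World frame = base frame: x ahead of the robot, y to its left, z up, the work surface at z = 0. Lengths are in m, angles in rad, forces in N, time in s.
With the tool pointing down it reaches from about 0.3 to 0.875 m from the base axis. Payload 6.4 kg.
Tool frame: the origin (TCP) lies midway between the tips of the shut fingers; the grasp point (between the pads) lies 19 mm behind it; z points along the fingers, y is the direction in which the jaws open and shut (so a half turn about z gives the same grasp; the last joint's range is limited). The gripper opens to 85 mm and grips with 20 to 120 N. Pads are 22 mm wide; open, the fingers measure 114 mm over their backs; the gripper's body (76 mm by 85 mm) begins 54 mm behind the grasp point. The pads swing forward as they close: fully open they stand 13 mm farther back than shut.
Start: joints at [0.987, 0.181, 1.607, -0, 1.354, -0.206], TCP at [0.212, 0.534, 0.204] pointing down, gripper open.
Joint ranges: [-2.99, 2.99], [-0.89, 2.07], [0.3, 2.58], [-1.14, 4.28], [0, 2.63], [-3.12, 3.12]. Speed limits (rad/s): [2.57, 2.57, 3.01, 3.14, 3.14, 3.14].

## Interface

Orientations are given as a unit quaternion [w, x, y, z].
In Python, from bench import ctrl gives the robot as it stands.
- The arm moves only by the tool apply_moves, never from a script. Its argument "plan" is a list of rows, each an object with "translation": the shift along the tool's x, y, z in m, a list of three; "angular": the turn, a rotation vector about the tool's x, y, z in rad, a list of three; "hand": the finger opening in m, from 0 to 0.0854. In form: [{"translation": [x, y, z], "angular": [rx, ry, rz], "hand": hand}, ...]. A call has 1 to 10 rows; each row shifts and turns the commanded pose from where the row before left it, along the tool's axes as they then stand; what a row does not reach is not made up. A row lasts 1/8 s, in which the tool goes at most 62.5 mm and 10.7 degrees, less where a joint would pass 70% of its speed; a pose out of reach is approached as far as the arm can. A call with a gripper value outside its range is refused whole. The fingers move at their own pace and stop on an object; the grip force is fixed at half the most. Time passes only in rows, so rows that do not move let the fingers close. It gives the time, the measured TCP pose, the force and the opening at its end, in the units of the state.
- ctrl.get_obs(): the state, without advancing time (a new reading comes with each control period).
- ctrl.camera(name): name is "scene" or "top" or "wrist"; returns a dict with "img" (400x640x3 uint8, red, green, blue), "K" (3x3 intrinsics, pixels), "eye" and "orientation" of the camera in the world. Camera axes: x right, y up, looking along -z (the intrinsics and any distortion apply to the point x, -y, -z); pixel columns grow to the right and rows downward; lengths in m; the calibration is good to about 2 mm. The wrist camera is an equidistant fisheye: a pixel r from the principal point sees the ray r / f radians off the axis. A picture is of the moment at which its call begins. There is no depth.
- ctrl.hand_in(): hands the job in, once; it reports no verdict.
The state is a dict: "time_s": time; "q": joint angles; "dq": joint speeds; "joint_efforts": joint torques, N m; "eef_pos": TCP position; "eef_rot": TCP orientation; "wrist_force": force on the tool from outside, world axes, zero at the start; "torque": the same for the moment, N m; "opening": opening from 0.0 (shut) to 1.0 (fully open).
Only numpy, scipy, OpenCV 4.12 (cv2) and the standard library are available. Lean on these libraries where they do the work, as an engineer would, in place of code of your own. Each camera call takes 0.05 s, during which the arm holds its last target.

## Task

Check the shaker's emergency stop: push the red mushroom button down until it latches, turn it clockwise by its raised bar until it lets go and is back up, then press the blue reset button down and let it come back up. Use the fingertips or the outside of the fingers only - do not pinch the bar from both sides. Do not press the green start button, do not press reset while the stop is latched, keep off the glassware on the platform, and leave the loose things around it standing where they are.

Things in the scene. Friction and masses are not known exactly. Their poses are not given: they have to be found in the camera images.
- shaker: Orbital platform shaker, cream housing 420 mm deep (x) by 440 mm wide (y), fixed to the bench. Origin under the centre of its footprint at bench level; its -x side is the operator's side. Level console deck 100 mm above the bench, x = -210 to -70 mm; behind it the platform (top 125 mm above the bench).
- load: Same origin and axes as the shaker. Two small glass flasks in clamps at (145, +-145) mm, caps up to 231 mm above the bench, and two clamped well plates at (100, 0) mm up to 157 mm above the bench, all on the shaker's platform. Fragile: not to be touched.
- stop_bar (a point): Centre of the top of the raised grip bar across the red mushroom button; z up, x along the bar. It sinks and turns with the button. Bar 46 mm long (x), 12 mm wide (y). The red dome, 60 mm across, lies 14 mm below this point beside the bar's middle, 15 mm below at 19 mm out, 21 mm below at its rim. Button up: this point is 46 mm above the console deck; latched: 38 mm.
- stop_base: Fixed yellow collar round the mushroom button, 86 mm across outside, 68 mm inside, its top 20 mm above the console deck. Origin on the button's axis at deck level, z up.
- stop (a joint): How far the mushroom button is pushed down, m: 0 up, 0.008 down (0.0083 when leaned on). It takes about 10 N over the first 3 mm, then ever less; past about 5 to 6 mm it snaps down by itself and stays latched.
- stop_twist (a joint): How far the mushroom button is turned clockwise seen from above, rad: 0 to 1.05 (its stop), with a return spring (0.01 N m at 0, 0.04 N m at 1). On a latched button, turning lifts it by a cam from about 0.2 rad on; by about 0.75 rad (43 degrees) it is free and springs up as soon as nothing holds it down (fingers rubbing on the bar can, until they withdraw). Let go, it turns back to 0 by itself.
- reset_top (a point): Centre of the top of the blue reset push button, 28 mm across, vertical, on the console deck; up, it is 22 mm above the deck and 10 mm above its steel bezel (44 mm across). It and the green button may stand in either order.
- reset (a joint): How far the blue reset button is pushed down, m: 0 up, 0.006 fully down; 1.5 N to start it, 5 N fully down, springs back.
- start_top (a point): Centre of the top of the green start push button: same shape and size as the blue one.
- start (a joint): How far the green start button is pushed down, m: 0 up, 0.006 down. Springs back.
- vial: Loose capped sample vial standing on the console deck, 25 mm across, 58 mm tall; origin at the centre of its foot.
- tip_box: Loose red pipette tip box, 87 x 124 x 93 mm tall; origin under its centre.
- tube_rack: Loose blue rack with capped tubes, 90 x 150 x 104 mm tall; origin under its centre.
- amber_bottle: Loose amber glass bottle, 68 mm across, 160 mm tall; origin at the centre of its foot.
- media_bottle: Loose media bottle with a blue cap, 70 mm across, 150 mm tall; origin at the centre of its foot.
- micro_rack: Loose low green rack of microtubes in front of the shaker, 50 x 90 x 30 mm tall; origin under its centre.
- timer: Loose white bench timer in front of the shaker, 50 x 65 x 18 mm tall; origin under its centre.

How it is judged:
By the outcome, as a careful person would: the job done as asked, in the order asked, and still so for the second after the job is handed in, with the robot touching nothing.
It also fails if it takes over 48 s, if anything falls off the work surface, if the arm or the gripper's body presses on something with over 40 N, if the wrist force passes 120 N, or if a joint passes its speed limit or range.

## Working session

There is one attempt and no reset: what is moved stays moved. The work goes in short steps, Python scripts to look and compute and a tool call to move; the robot and the scene stay as the last step left them, time stands still between calls to the robot, and variables do not carry over. Pictures are saved under pics/ and viewed, and the job is handed in when it is done.

Besides the shell and the picture viewer there is one more tool, called after "Request:" in YAML: its name, and indented under it one key for each argument. apply_moves: Moves the arm, as the interface text tells. Its arguments: {"type":"object","properties":{"plan":{"type":"array","items":{"type":"object","properties":{"translation":{"type":"array","items":{"type":"number"}},"angular":{"type":"array","items":{"type":"number"}},"hand":{"type":"number"}}}}},"required":["plan"]}

```bash
mkdir -p pics; ls; python3 - <<'E'
from bench import ctrl
import cv2
o=ctrl.get_obs()
for k in o: print(k,o[k])
for n in ["scene","top","wrist"]:
    c=ctrl.camera(n); cv2.imwrite(f"pics/{n}0.png",c["img"][:,:,::-1]); print(n,c["K"],c["eye"],c["orientation"],[k for k in c])
E
```

```text
pics
time_s 0.0
q [ 9.86688849e-01  1.81554751e-01  1.60801180e+00 -1.40017133e-05
  1.35378330e+00 -2.06306916e-01]
dq [ 0.00022736 -0.00075378 -0.00044646 -0.00083896  0.00142987 -0.00029778]
joint_efforts [-3.16303940e-04 -4.44860387e+01 -3.51343524e+01 -4.52304466e-04
  9.01541964e-03 -3.90405148e-05]
eef_pos [0.21175902 0.53394309 0.20297465]
eef_rot [-3.31950342e-04  1.87777293e-01  9.82211238e-01 -8.13502197e-04]
wrist_force [ 0.12690289  0.00288251 -0.48227531]
torque [-0.00929724  0.04211377  0.00768317]
opening 0.999953758974283
scene [[467.5719316    0.         322.62720736]
 [  0.         467.5719316  199.10024109]
 [  0.           0.           1.        ]] [1.34846292 0.25596668 0.75961959] [0.53652533 0.25866246 0.34689306 0.72449948] ['img', 'K', 'eye', 'orientation']
top [[482.52433116   0.         317.559128  ]
 [  0.         482.52433116 197.09110158]
 [  0.           0.           1.        ]] [0.41139058 0.01600008 1.43733115] [ 0.7112511   0.03573074 -0.0407733  -0.7008443 ] ['img', 'K', 'eye', 'orientation']
wrist [[309.70691629   0.         317.14046298]
 [  0.         309.70691629 201.6223482 ]
 [  0.           0.           1.        ]] [0.1431526  0.56106189 0.37355804] [ 0.81836845 -0.12018778 -0.08017836  0.55623683] ['img', 'K', 'eye', 'orientation']
```

View pics/scene0.png

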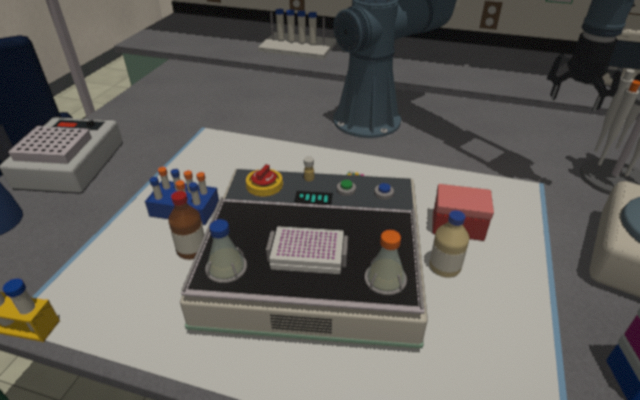

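View pics/top0.png

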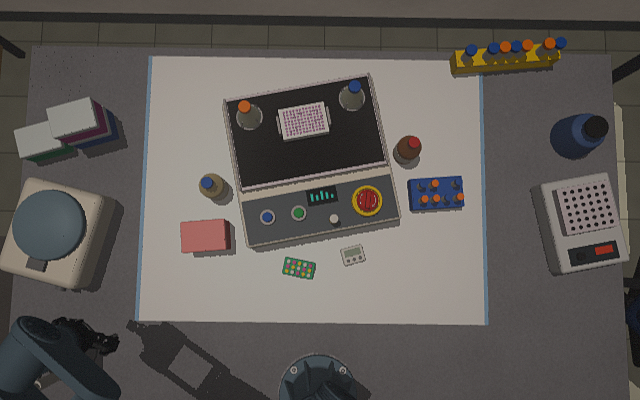

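View pics/wrist0.png

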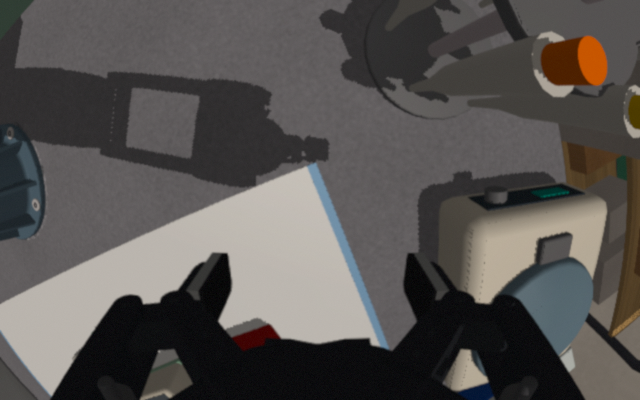

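The top view shows the red stop at about (368,200), blue reset at (267,217), green at (299,213), and the vial at (334,219). Next I'll measure them.

```bash
cat > h.py <<'E'
import numpy as np, cv2
from scipy.spatial.transform import Rotation as R
from bench import ctrl
def rot(q): return R.from_quat([q[1],q[2],q[3],q[0]]).as_matrix()
def ray(c,u,v,fish=False):
    K=c["K"]; x=(u-K[0,2])/K[0,0]; y=(v-K[1,2])/K[1,1]
    if fish:
        r=np.hypot(x,y); d=np.array([x/r*np.sin(r),y/r*np.sin(r),np.cos(r)]) if r>0 else np.array([0,0,1.])
    else: d=np.array([x,y,1.])
    return rot(c["orientation"])@(d*[1,-1,-1])
def onz(c,u,v,z,fish=False):
    d=ray(c,u,v,fish); e=np.array(c["eye"]); return e+d*(z-e[2])/d[2]
def proj(c,p,fish=False):
    d=rot(c["orientation"]).T@(np.array(p)-c["eye"])*[1,-1,-1]; K=c["K"]
    if fish:
        r=np.arctan2(np.hypot(d[0],d[1]),d[2]); n=np.hypot(d[0],d[1]); x,y=d[0]/n*r,d[1]/n*r
    else: x,y=d[0]/d[2],d[1]/d[2]
    return np.array([K[0,0]*x+K[0,2],K[1,1]*y+K[1,2]])
def blobs(img,lo,hi,box,amin=15):
    hsv=cv2.cvtColor(img,cv2.COLOR_RGB2HSV); m=cv2.inRange(hsv,np.array(lo),np.array(hi))
    mm=np.zeros_like(m); x0,y0,x1,y1=box; mm[y0:y1,x0:x1]=m[y0:y1,x0:x1]
    n,l,s,ce=cv2.connectedComponentsWithStats(mm)
    return [(s[i][:5].tolist(),ce[i].round(2).tolist()) for i in range(1,n) if s[i][4]>=amin],mm
E
python3 - <<'E'
from h import *
c=ctrl.camera("top"); im=c["img"]
crop=im[160:290,220:420]; cv2.imwrite("pics/topz.png",cv2.resize(crop,None,fx=4,fy=4,interpolation=cv2.INTER_CUBIC)[:,:,::-1])
box=(235,170,410,250)
for n,lo,hi in [("blue",(105,90,60),(130,255,255)),("green",(45,80,60),(85,255,255)),("yellow",(20,120,90),(35,255,255))]:
    b,_=blobs(im,lo,hi,box); print(n,b)
    for s,ce in b: print(onz(c,*ce,0.12).round(4))
s=ctrl.camera("scene"); cv2.imwrite("pics/scz.png",cv2.resize(s["img"][150:220,220:420],None,fx=4,fy=4,interpolation=cv2.INTER_CUBIC)[:,:,::-1])
for n,lo,hi in [("blue",(105,90,60),(130,255,255)),("green",(45,80,60),(85,255,255)),("yellow",(20,120,90),(35,255,255))]:
    b,_=blobs(s["img"],lo,hi,(230,155,410,205)); print(n,b)
    for q,ce in b: print(onz(s,*ce,0.12).round(4))
E
```

```text
blue [([262, 212, 10, 10, 72], [266.71, 216.61])]
[0.4989 0.1458 0.12  ]
green [([320, 190, 4, 10, 28], [321.36, 194.75]), ([325, 191, 4, 8, 23], [326.48, 194.83]), ([310, 193, 4, 9, 27], [311.52, 197.15]), ([315, 194, 4, 7, 19], [316.79, 197.21]), ([294, 208, 10, 10, 74], [298.27, 212.3])]
[ 0.5612 -0.0027  0.12  ]
[ 0.5612 -0.0168  0.12  ]
[0.5542 0.0242 0.12  ]
[0.5543 0.0097 0.12  ]
[0.512  0.0598 0.12  ]
yellow [([351, 185, 31, 31, 329], [365.71, 200.78])]
[ 0.5464 -0.1247  0.12  ]
blue [([379, 183, 11, 9, 87], [384.09, 186.99])]
[0.5019 0.1459 0.12  ]
green [([341, 179, 11, 10, 91], [346.09, 183.57]), ([299, 193, 5, 5, 21], [301.0, 195.0]), ([305, 194, 5, 7, 30], [306.97, 196.73]), ([311, 194, 5, 9, 38], [312.97, 197.89]), ([317, 194, 5, 7, 28], [319.14, 197.07]), ([323, 195, 5, 8, 35], [325.06, 198.46])]
[0.5147 0.0605 0.12  ]
[ 0.5848 -0.0241  0.12  ]
[ 0.5867 -0.0096  0.12  ]
[0.5867 0.0043 0.12  ]
[0.58   0.0164 0.12  ]
[0.5809 0.0302 0.12  ]
yellow [([306, 169, 7, 11, 43], [309.16, 173.3]), ([246, 170, 37, 27, 469], [264.45, 186.17])]
[ 0.5012 -0.0326  0.12  ]
[ 0.5785 -0.1137  0.12  ]
```

View pics/topz.png

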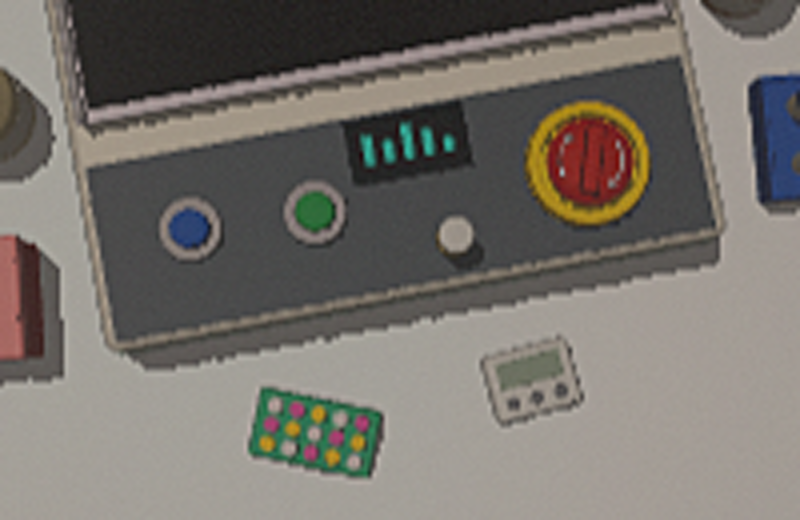

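View pics/scz.png

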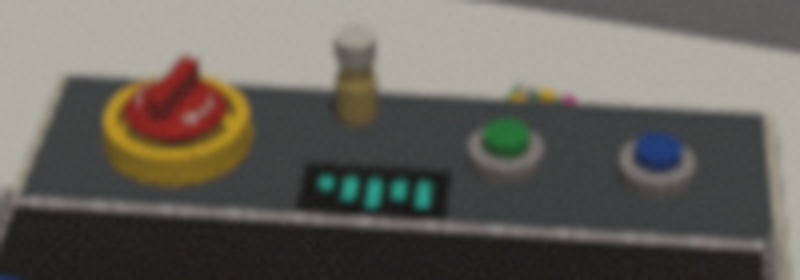

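```bash
cat >> h.py <<'E'
def toolR(a): # tool down, y axis at world angle a
    y=np.array([np.cos(a),np.sin(a),0]); z=np.array([0,0,-1.]); return np.c_[np.cross(y,z),y,z]
import json
def plan(wps,hand=0.0,p=None,Rm=None):
    """wps: list of (pos,a,n) ; straight interpolation, rows rounded"""
    o=ctrl.get_obs()
    if p is None: p=np.array(o["eef_pos"]); Rm=rot(o["eef_rot"])
    rows=[]
    for t,a,n in wps:
        t=np.array(t); 
        for k in range(n):
            f=1/(n-k)
            dt=(Rm.T@((t-p)*f)).round(4)
            w=(R.from_matrix(Rm.T@toolR(a)).as_rotvec()*f).round(3)
            rows.append({"translation":dt.tolist(),"angular":w.tolist(),"hand":hand})
            p=p+Rm@dt; Rm=Rm@R.from_rotvec(w).as_matrix()
    print(json.dumps(rows)); return p,Rm
E
python3 - <<'E'
from h import *
c=ctrl.camera("top"); s=ctrl.camera("scene")
def fit(c,lo,hi,box,z,nm):
    _,m=blobs(c["img"],lo,hi,box)
    cs,_=cv2.findContours(m,cv2.RETR_EXTERNAL,cv2.CHAIN_APPROX_NONE); k=max(cs,key=cv2.contourArea)
    hull=cv2.convexHull(k); e=cv2.fitEllipse(hull)
    print(nm,e,onz(c,*e[0],z).round(4), "px/mm scale dia", np.linalg.norm(onz(c,e[0][0]+e[1][0]/2,e[0][1],z)-onz(c,e[0][0]-e[1][0]/2,e[0][1],z)).round(4))
fit(c,(20,120,90),(35,255,255),(340,170,400,230),.12,"collar")
fit(c,(0,120,60),(8,255,255),(340,170,400,230),.127,"dome")
im=c["img"]; print(onz(c,333.7,218.3,.158).round(4),"vial")
P=s
for p in [(0.546,-.126,.12)]: print(proj(s,p))
print(proj(s,(.499,.1458,.122)),proj(s,(.512,.0598,.122)))
plan([((0.212,0.534,0.28),np.deg2rad(68.3),2),((0.532,-0.198,0.25),np.deg2rad(-11),14)])
E
```

```text
collar ((366.4512939453125, 200.19776916503906), (30.35206413269043, 31.101028442382812), 102.22618865966797) [ 0.5481 -0.1268  0.12  ] px/mm scale dia 0.0834
dome ((366.7297668457031, 200.01422119140625), (20.039403915405273, 21.813873291015625), 163.95785522460938) [ 0.5479 -0.1268  0.127 ] px/mm scale dia 0.0548
[ 0.4945 -0.0358  0.158 ] vial
[264.88861376 177.15635664]
[384.34835167 185.5331509 ] [346.10541402 182.14540523]
[{"translation": [-0.0001, -0.0002, -0.0382], "angular": [-0.0, -0.0, 0.0], "hand": 0.0}, {"translation": [-0.0, -0.0002, -0.0381], "angular": [-0.0, -0.0, 0.001], "hand": 0.0}, {"translation": [-0.0406, -0.0401, 0.0022], "angular": [-0.0, 0.0, 0.099], "hand": 0.0}, {"translation": [-0.0443, -0.0359, 0.0022], "angular": [-0.0, 0.0, 0.099], "hand": 0.0}, {"translation": [-0.0477, -0.0314, 0.0021], "angular": [-0.0, 0.0, 0.099], "hand": 0.0}, {"translation": [-0.0505, -0.0265, 0.0022], "angular": [-0.0, 0.0, 0.099], "hand": 0.0}, {"translation": [-0.0529, -0.0214, 0.0021], "angular": [-0.0, 0.0, 0.099], "hand": 0.0}, {"translation": [-0.0548, -0.016, 0.0022], "angular": [-0.0, 0.0, 0.099], "hand": 0.0}, {"translation": [-0.0561, -0.0105, 0.0021], "angular": [-0.0, 0.0, 0.099], "hand": 0.0}, {"translation": [-0.0568, -0.005, 0.0022], "angular": [-0.0, 0.0, 0.099], "hand": 0.0}, {"translation": [-0.0571, 0.0007, 0.0021], "angular": [-0.0, 0.0, 0.099], "hand": 0.0}, {"translation": [-0.0567, 0.0063, 0.0022], "angular": [-0.0, 0.0, 0.099], "hand": 0.0}, {"translation": [-0.0558, 0.0119, 0.0021], "angular": [-0.0, 0.0, 0.099], "hand": 0.0}, {"translation": [-0.0544, 0.0174, 0.0022], "angular": [-0.0, 0.0, 0.098], "hand": 0.0}, {"translation": [-0.0524, 0.0226, 0.0021], "angular": [-0.0, 0.0, 0.099], "hand": 0.0}, {"translation": [-0.0499, 0.0277, 0.0022], "angular": [-0.0, 0.0, 0.098], "hand": 0.0}]
```

Request:
apply_moves:
  plan:
    - {"translation": [0, 0, -0.04], "angular": [0, 0, 0], "hand": 0}
    - {"translation": [0, 0, -0.04], "angular": [0, 0, 0], "hand": 0}
    - {"translation": [-0.04, -0.04, 0.002], "angular": [0, 0, 0.1], "hand": 0}
    - {"translation": [-0.044, -0.036, 0.002], "angular": [0, 0, 0.1], "hand": 0}
    - {"translation": [-0.048, -0.031, 0.002], "angular": [0, 0, 0.1], "hand": 0}
    - {"translation": [-0.05, -0.026, 0.002], "angular": [0, 0, 0.1], "hand": 0}
    - {"translation": [-0.053, -0.021, 0.002], "angular": [0, 0, 0.1], "hand": 0}
    - {"translation": [-0.055, -0.016, 0.002], "angular": [0, 0, 0.1], "hand": 0}
    - {"translation": [-0.056, -0.01, 0.002], "angular": [0, 0, 0.1], "hand": 0}
    - {"translation": [-0.057, -0.005, 0.002], "angular": [0, 0, 0.1], "hand": 0}

```text
time_s: 1.6
eef_pos: [0.3949, 0.1155, 0.2682]
eef_rot: [0.0, 0.557, 0.831, 0.0]
wrist_force: [-0.1, 0.4, 0.4]
opening: 0.002
```

```bash
python3 - <<'E'
from h import *
plan([((0.532,-0.198,0.25),np.deg2rad(-11),8)])
E
```

```text
[{"translation": [-0.0428, 0.001, 0.0023], "angular": [0.0, 0.0, 0.073], "hand": 0.0}, {"translation": [-0.0426, 0.0041, 0.0023], "angular": [0.0, -0.0, 0.073], "hand": 0.0}, {"translation": [-0.0422, 0.0072, 0.0023], "angular": [0.0, -0.0, 0.073], "hand": 0.0}, {"translation": [-0.0415, 0.0102, 0.0023], "angular": [0.0, -0.0, 0.073], "hand": 0.0}, {"translation": [-0.0407, 0.0132, 0.0023], "angular": [0.0, -0.0, 0.072], "hand": 0.0}, {"translation": [-0.0396, 0.0161, 0.0023], "angular": [0.0, -0.0, 0.073], "hand": 0.0}, {"translation": [-0.0383, 0.0189, 0.0023], "angular": [0.001, -0.0, 0.072], "hand": 0.0}, {"translation": [-0.0369, 0.0217, 0.0022], "angular": [0.0, -0.0, 0.073], "hand": 0.0}]
```

Request:
apply_moves:
  plan:
    - {"translation": [-0.043, 0.001, 0.002], "angular": [0, 0, 0.073], "hand": 0}
    - {"translation": [-0.043, 0.004, 0.002], "angular": [0, 0, 0.073], "hand": 0}
    - {"translation": [-0.042, 0.007, 0.002], "angular": [0, 0, 0.073], "hand": 0}
    - {"translation": [-0.041, 0.01, 0.002], "angular": [0, 0, 0.073], "hand": 0}
    - {"translation": [-0.041, 0.013, 0.002], "angular": [0, 0, 0.073], "hand": 0}
    - {"translation": [-0.04, 0.016, 0.002], "angular": [0, 0, 0.073], "hand": 0}
    - {"translation": [-0.038, 0.019, 0.002], "angular": [0, 0, 0.073], "hand": 0}
    - {"translation": [-0.037, 0.022, 0.002], "angular": [0, 0, 0.073], "hand": 0}
    - {"translation": [0, 0, 0], "angular": [0, 0, 0], "hand": 0}

```text
time_s: 2.72
eef_pos: [0.5323, -0.1989, 0.2511]
eef_rot: [-0.0, 0.772, 0.635, -0.0]
wrist_force: [-0.5, 0.8, -0.7]
opening: -0.003
```

```bash
python3 - <<'E'
from h import *
o=ctrl.get_obs(); print(o["eef_pos"],o["eef_rot"],o["q"].round(3) if hasattr(o["q"],'round') else o["q"])
c=ctrl.camera("wrist"); np.savez("w1.npz",**c); cv2.imwrite("pics/w1.png",c["img"][:,:,::-1]); print(c["eye"])
print(proj(c,(.548,-.127,.146),True))
E
```

```text
[ 0.53226262 -0.19892741  0.25105445] [-3.32261459e-04  7.72382271e-01  6.35157788e-01 -3.17920829e-04] [-0.566  0.13   1.569 -0.     1.443 -0.372]
[ 0.54569064 -0.12736217  0.4215303 ]
[320.23862201 110.29203686]
```

View pics/w1.png

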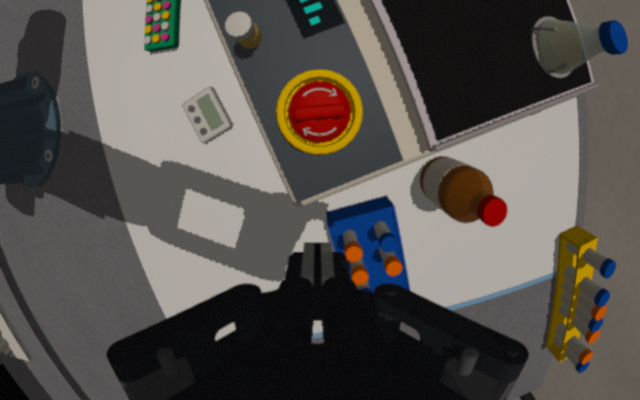

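The wrist view shows the stop at about (319,111) with the bar lying horizontally, which agrees with the projected (320,110). The shut fingertips are at about (317,245). I'll zoom in to measure the bar's angle.

```bash
python3 - <<'E'
from h import *
c=dict(np.load("w1.npz")); im=c["img"]
cv2.imwrite("pics/w1z.png",cv2.resize(im[60:160,265:375],None,fx=6,fy=6,interpolation=cv2.INTER_CUBIC)[:,:,::-1])
_,m=blobs(im,(20,120,90),(35,255,255),(260,50,380,170))
k=max(cv2.findContours(m,0,1)[0],key=cv2.contourArea); e=cv2.fitEllipse(cv2.convexHull(k)); print(e,onz(c,*e[0],.12,True))
E
```

```text
((319.17022705078125, 111.3609619140625), (85.77876281738281, 87.1446304321289), 97.36264038085938) [ 0.54701179 -0.12779137  0.12      ]
```

View pics/w1z.png

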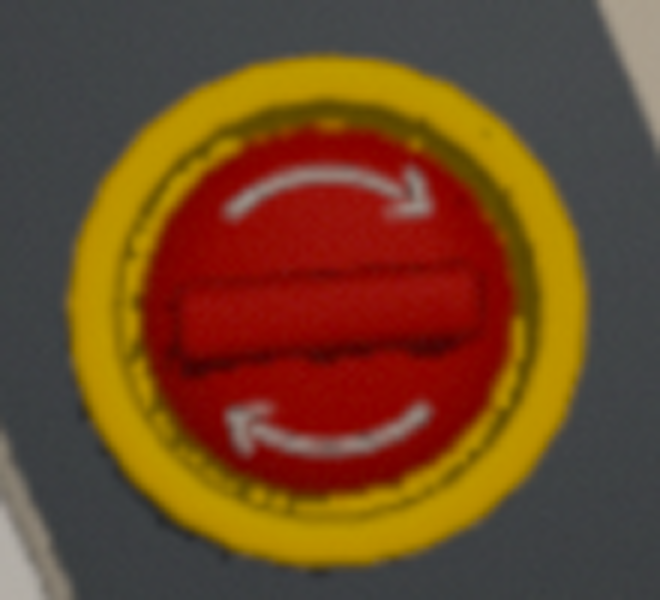

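```bash
python3 - <<'E'
from h import *
c=dict(np.load("w1.npz"))
a=onz(c,265+182/6,60+323/6,.146,True);b=onz(c,265+478/6,60+301/6,.146,True)
print(a,b,(a+b)/2,np.linalg.norm(a-b),np.rad2deg(np.arctan2(b[1]-a[1],b[0]-a[0])))
ang=np.arctan2(b[1]-a[1],b[0]-a[0])
s=(.5475,-.1273)
plan([((*s,.19),ang,4),((*s,.152),ang,3)])
E
```

```text
[ 0.52593496 -0.12575359  0.146     ] [ 0.56913443 -0.13082176  0.146     ] [ 0.5475347  -0.12828768  0.146     ] 0.04349574835452148 -6.691363087378124
[{"translation": [0.0179, 0.0005, 0.0153], "angular": [-0.0, -0.0, -0.019], "hand": 0.0}, {"translation": [0.0179, 0.0009, 0.0153], "angular": [-0.0, -0.0, -0.019], "hand": 0.0}, {"translation": [0.0179, 0.0012, 0.0153], "angular": [-0.001, -0.0, -0.019], "hand": 0.0}, {"translation": [0.0179, 0.0015, 0.0154], "angular": [-0.0, -0.001, -0.019], "hand": 0.0}, {"translation": [-0.0, -0.0, 0.0127], "angular": [-0.0, 0.0, 0.0], "hand": 0.0}, {"translation": [-0.0, -0.0, 0.0126], "angular": [-0.0, 0.0, 0.0], "hand": 0.0}, {"translation": [-0.0, -0.0, 0.0127], "angular": [-0.0, 0.0, 0.0], "hand": 0.0}]
```

Request:
apply_moves:
  plan:
    - {"translation": [0.018, 0.001, 0.015], "angular": [0, 0, -0.019], "hand": 0}
    - {"translation": [0.018, 0.001, 0.015], "angular": [0, 0, -0.019], "hand": 0}
    - {"translation": [0.018, 0.001, 0.015], "angular": [0, 0, -0.019], "hand": 0}
    - {"translation": [0.018, 0.001, 0.015], "angular": [0, 0, -0.019], "hand": 0}
    - {"translation": [0, 0, 0.013], "angular": [0, 0, 0], "hand": 0}
    - {"translation": [0, 0, 0.013], "angular": [0, 0, 0], "hand": 0}
    - {"translation": [0, 0, 0.012], "angular": [0, 0, 0], "hand": 0}
    - {"translation": [0, 0, 0], "angular": [0, 0, 0], "hand": 0}

```text
time_s: 3.78
eef_pos: [0.5468, -0.1264, 0.1526]
eef_rot: [-0.001, 0.747, 0.665, -0.0]
wrist_force: [0.2, -0.5, -0.5]
opening: 0.004
```

```bash
python3 - <<'E'
from h import *
o=ctrl.get_obs(); print(o["time_s"],o["eef_pos"],o["wrist_force"],np.rad2deg(np.arctan2(*(rot(o["eef_rot"])[[1,0],1]))))
c=ctrl.camera("wrist"); cv2.imwrite("pics/w2.png",cv2.resize(c["img"][100:330,180:460],None,fx=2.5,fy=2.5)[:,:,::-1])
E
```

```text
3.775 [ 0.54679715 -0.12635804  0.15258035] [ 0.22539947 -0.47946547 -0.51559255] -6.646397938326269
```

View pics/w2.png

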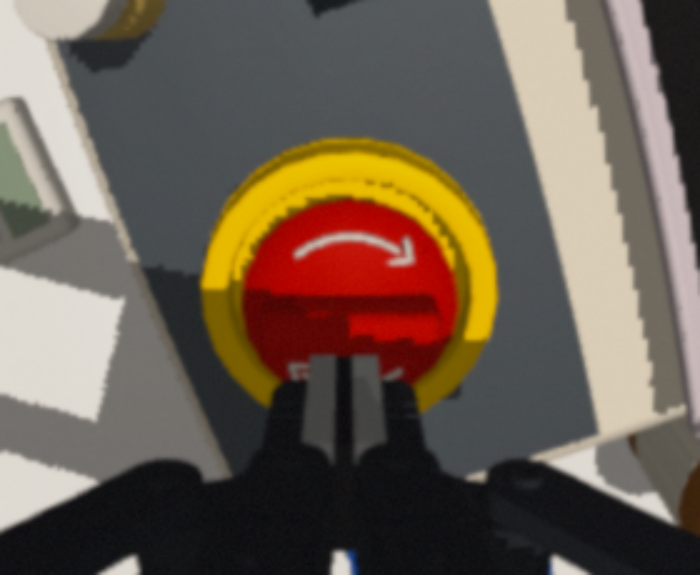

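The fingers sit over the bar's middle, with the tips at about (345,360) in the zoomed view. Now I'll press.

Request:
apply_moves:
  plan:
    - {"translation": [-0.001, 0.001, 0.005], "angular": [0, 0, 0], "hand": 0}
    - {"translation": [0, 0, 0.003], "angular": [0, 0, 0], "hand": 0}
    - {"translation": [0, 0, 0.003], "angular": [0, 0, 0], "hand": 0}
    - {"translation": [0, 0, 0.002], "angular": [0, 0, 0], "hand": 0}
    - {"translation": [0, 0, 0.002], "angular": [0, 0, 0], "hand": 0}
    - {"translation": [0, 0, 0], "angular": [0, 0, 0], "hand": 0}

```text
time_s: 4.58
eef_pos: [0.5484, -0.1271, 0.1387]
eef_rot: [-0.0, 0.747, 0.665, -0.0]
wrist_force: [1.0, 0.8, 0.1]
opening: 0.002
```

Request:
apply_moves:
  plan:
    - {"translation": [0, 0, 0.001], "angular": [0, 0, 0], "hand": 0}
    - {"translation": [0, 0, 0.001], "angular": [0, 0, 0], "hand": 0}
    - {"translation": [0, 0, 0], "angular": [0, 0, 0], "hand": 0}

```text
time_s: 4.95
eef_pos: [0.5484, -0.1272, 0.1368]
eef_rot: [-0.0, 0.747, 0.665, -0.0]
wrist_force: [0.3, 1.0, 0.3]
opening: -0.001
```

Request:
apply_moves:
  plan:
    - {"translation": [0, 0, 0.001], "angular": [0, 0, 0], "hand": 0}
    - {"translation": [0, 0, 0.001], "angular": [0, 0, 0], "hand": 0}
    - {"translation": [0, 0, 0], "angular": [0, 0, 0], "hand": 0}

```text
time_s: 5.32
eef_pos: [0.5484, -0.1272, 0.1348]
eef_rot: [-0.0, 0.747, 0.665, -0.0]
wrist_force: [1.1, 0.3, 0.3]
opening: -0.001
```

```bash
python3 - <<'E'
from h import *
o=ctrl.get_obs(); print(o["time_s"],o["eef_pos"],o["wrist_force"])
c=ctrl.camera("wrist"); cv2.imwrite("pics/w3.png",cv2.resize(c["img"][100:330,180:460],None,fx=2.5,fy=2.5)[:,:,::-1])
E
```

```text
5.325 [ 0.54844845 -0.12719113  0.13478372] [1.08778    0.29529504 0.25800416]
```

View pics/w3.png

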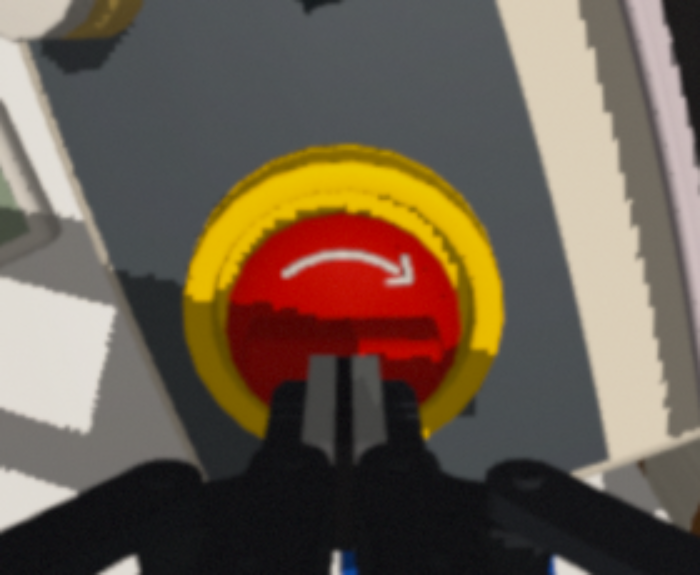

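```bash
python3 - <<'E'
from h import *
c=ctrl.camera("scene"); cv2.imwrite("pics/s3.png",cv2.resize(c["img"][130:215,220:340],None,fx=6,fy=6,interpolation=cv2.INTER_CUBIC)[:,:,::-1])
E
```

```text
(no output)
```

View pics/s3.png

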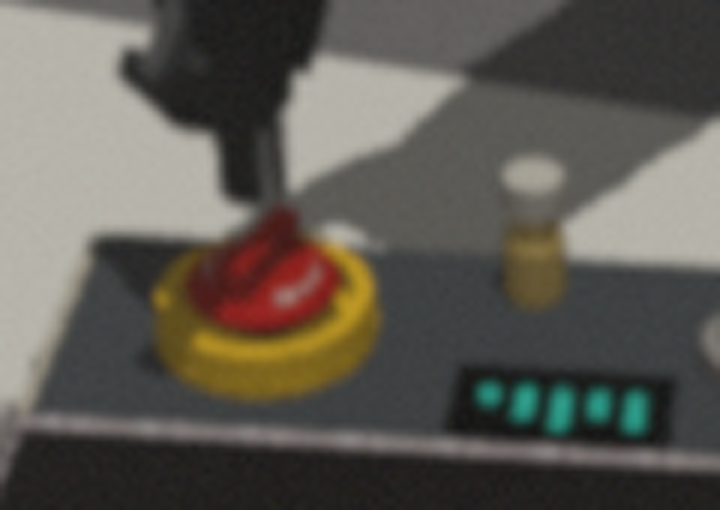

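```bash
python3 - <<'E'
from h import *
c=ctrl.camera("wrist"); s=ctrl.camera("scene"); o=ctrl.get_obs(); p=np.array(o["eef_pos"]); Rm=rot(o["eef_rot"])
f=lambda q:((proj(c,q,True)-[180,100])*2.5).round(1)
g=lambda q:((proj(s,q)-[220,130])*6).round(1)
for n,q in [("tcp",p),("tip+x",p+Rm@[.011,0,0]),("tip+x+y",p+Rm@[.011,.009,0])]: print(n,f(q),g(q))
th=np.deg2rad(-6.7);u=np.array([np.cos(th),np.sin(th),0]);w=np.array([-u[1],u[0],0])
for z in (.146,.138):
  b=np.array([.5475,-.128,z])
  for i in(-1,1):
    for j in(-1,1): q=b+u*.023*i+w*.006*j; print(z,i,j,f(q),g(q))
_,m=blobs(c["img"],(20,120,90),(35,255,255),(180,100,460,330))
E
```

```text
tcp [347. 341.] [260.9 254.6]
tip+x [347.1 297.8] [286.2 261.3]
tip+x+y [385.5 297.8] [274.8 274. ]
0.146 -1 -1 [243.1 386.5] [273.4 194.2]
0.146 -1 1 [240.7 338.8] [300.7 201.3]
0.146 1 -1 [442.9 387.1] [213.8 257.4]
0.146 1 1 [445.6 339.3] [241.7 265. ]
0.138 -1 -1 [247.1 371.7] [275.  211.3]
0.138 -1 1 [244.9 325.5] [302.1 218.4]
0.138 1 -1 [439.  372.2] [215.6 274.7]
0.138 1 1 [441.4 326. ] [243.4 282.3]
```

```bash
python3 - <<'E'
from h import *
a=cv2.imread("pics/scene0.png"); c=ctrl.camera("scene")["img"][:,:,::-1]
A=[cv2.resize(i[150:205,235:295],None,fx=6,fy=6,interpolation=cv2.INTER_CUBIC) for i in (a,c)]
cv2.imwrite("pics/cmp.png",np.hstack(A))
E
```

```text
(no output)
```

View pics/cmp.png

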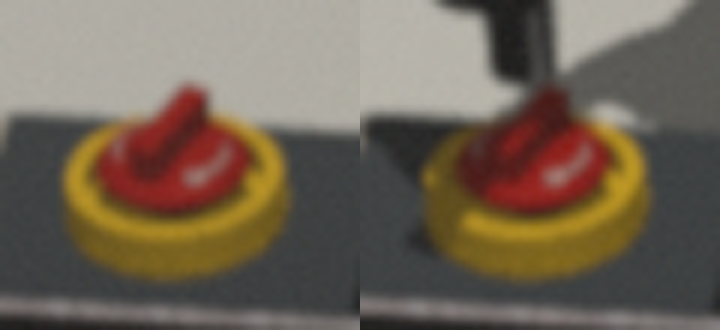

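The button hasn't sunk. There's no force, and the visible fingertips look higher than the reported TCP. I'll lower in small steps until they touch.

Request:
apply_moves:
  plan:
    - {"translation": [0, 0, 0.002], "angular": [0, 0, 0], "hand": 0}
    - {"translation": [0, 0, 0.002], "angular": [0, 0, 0], "hand": 0}
    - {"translation": [0, 0, 0], "angular": [0, 0, 0], "hand": 0}

```text
time_s: 5.95
eef_pos: [0.5483, -0.1271, 0.1306]
eef_rot: [-0.0, 0.747, 0.665, -0.0]
wrist_force: [0.0, 0.5, -0.6]
opening: -0.002
```

```bash
python3 - <<'E'
from h import *
o=ctrl.get_obs(); print(o["eef_pos"],o["wrist_force"])
a=ctrl.camera("scene")["img"][:,:,::-1]; c=ctrl.camera("top")["img"][:,:,::-1]
A=[cv2.resize(a[130:200,230:310],(400,350),interpolation=cv2.INTER_CUBIC),cv2.resize(c[165:235,328:408],(400,350),interpolation=cv2.INTER_CUBIC)]
cv2.imwrite("pics/cmp2.png",np.hstack(A))
E
```

```text
[ 0.54830765 -0.12709293  0.1305581 ] [ 0.02763081  0.50900034 -0.60158168]
```

View pics/cmp2.png

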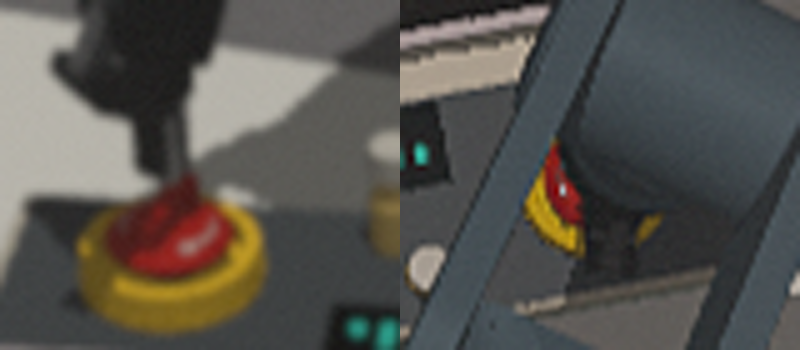

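Request:
apply_moves:
  plan:
    - {"translation": [0, 0, 0.002], "angular": [0, 0, 0], "hand": 0}
    - {"translation": [0, 0, 0], "angular": [0, 0, 0], "hand": 0}

```text
time_s: 6.3
eef_pos: [0.5484, -0.1271, 0.1287]
eef_rot: [-0.0, 0.747, 0.665, -0.0]
wrist_force: [0.1, -0.3, -0.1]
opening: 0.001
```

```bash
python3 - <<'E'
from h import *
o=ctrl.get_obs(); print(o["eef_pos"],o["wrist_force"],o["opening"])
c=ctrl.camera("wrist"); cv2.imwrite("pics/w4.png",cv2.resize(c["img"][100:330,180:460],None,fx=2.5,fy=2.5)[:,:,::-1])
E
```

```text
[ 0.5483925  -0.12712124  0.12869265] [ 0.0808889  -0.30209032 -0.14133837] 0.000597763249903361
```

View pics/w4.png

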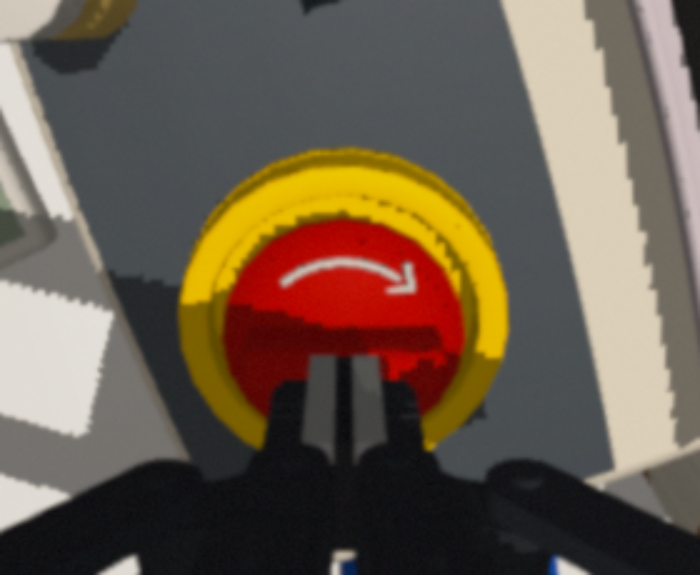

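```bash
python3 - <<'E'
from h import *
o=ctrl.get_obs();p=np.array(o["eef_pos"]);Rm=rot(o["eef_rot"])
s=ctrl.camera("scene"); im=s["img"][:,:,::-1]
x0,y0,k=225,110,8
big=cv2.resize(im[y0:y0+75,x0:x0+90],None,fx=k,fy=k,interpolation=cv2.INTER_CUBIC)
A=big.copy()
def P(q): return tuple(((proj(s,q)-[x0,y0]+.5+np.array([0,1.4]))*k).astype(int).tolist())
for h,col in ((0,(255,255,0)),(-.02,(255,0,255))):
    pts=[p+Rm@[i*.011,j*.008,h] for i,j in((1,1),(1,-1),(-1,-1),(-1,1))]
    cv2.polylines(A,[np.array([P(q) for q in pts])],True,col,1)
th=np.deg2rad(-6.7);u=np.array([np.cos(th),np.sin(th),0]);w=np.array([-u[1],u[0],0])
b=np.array([.5475,-.128,.146])
cv2.polylines(A,[np.array([P(b+u*.023*i+w*.006*j) for i,j in((1,1),(1,-1),(-1,-1),(-1,1))])],True,(255,255,255),1)
cv2.imwrite("pics/ov.png",A)
E
```

```text
(no output)
```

View pics/ov.png

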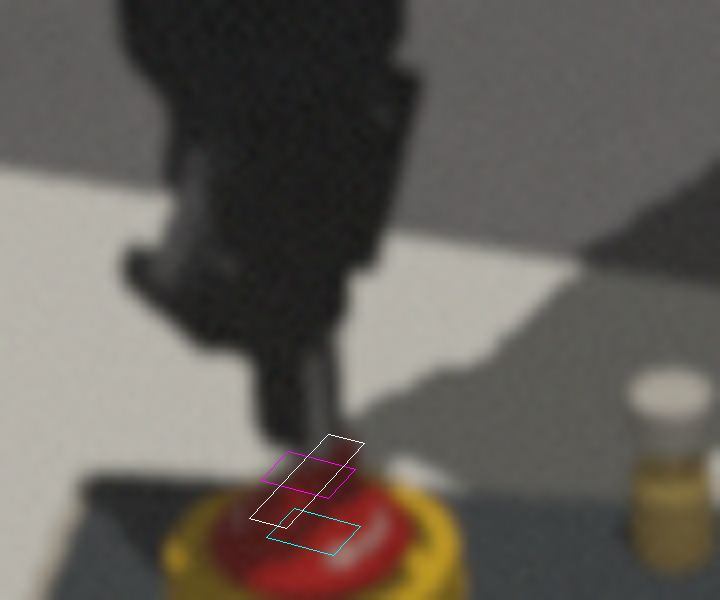

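Both overlays put the visible tip about 33 mm behind the reported TCP, well above the bar. I'll keep lowering and watch the force.

Request:
apply_moves:
  plan:
    - {"translation": [0, 0, 0.002], "angular": [0, 0, 0], "hand": 0}
    - {"translation": [0, 0, 0.002], "angular": [0, 0, 0], "hand": 0}
    - {"translation": [0, 0, 0.002], "angular": [0, 0, 0], "hand": 0}

```text
time_s: 6.78
eef_pos: [0.5484, -0.1272, 0.1227]
eef_rot: [-0.0, 0.747, 0.665, -0.0]
wrist_force: [-0.5, 0.3, 1.0]
opening: 0.003
```

```bash
python3 - <<'E'
from h import *
o=ctrl.get_obs();p=np.array(o["eef_pos"]);print(p,o["wrist_force"])
s=ctrl.camera("scene"); im=s["img"][:,:,::-1]
c=ctrl.camera("wrist")["img"][:,:,::-1]
A=[cv2.resize(im[130:205,225:300],(400,400),interpolation=cv2.INTER_CUBIC),cv2.resize(c[180:280,270:370],(400,400),interpolation=cv2.INTER_CUBIC)]
cv2.imwrite("pics/cmp3.png",np.hstack(A))
E
```

```text
[ 0.54844798 -0.12718514  0.12268308] [-0.52000784  0.27408116  0.98822112]
```

View pics/cmp3.png

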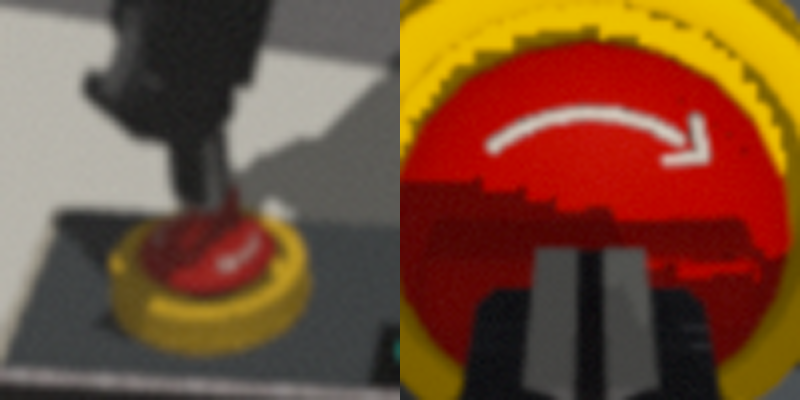

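Request:
apply_moves:
  plan:
    - {"translation": [0, 0, 0.002], "angular": [0, 0, 0], "hand": 0}
    - {"translation": [0, 0, 0.002], "angular": [0, 0, 0], "hand": 0}
    - {"translation": [0, 0, 0.002], "angular": [0, 0, 0], "hand": 0}

```text
time_s: 7.25
eef_pos: [0.5488, -0.1273, 0.118]
eef_rot: [0.0, 0.747, 0.665, 0.0]
wrist_force: [-3.6, 1.6, 13.0]
opening: -0.001
```

Request:
apply_moves:
  plan:
    - {"translation": [0, 0, 0.002], "angular": [0, 0, 0], "hand": 0}
    - {"translation": [0, 0, 0.002], "angular": [0, 0, 0], "hand": 0}
    - {"translation": [0, 0, 0], "angular": [0, 0, 0], "hand": 0}

```text
time_s: 7.62
eef_pos: [0.5487, -0.1273, 0.1134]
eef_rot: [0.0, 0.747, 0.665, 0.0]
wrist_force: [-0.3, 0.9, 1.5]
opening: 0.005
```

Request:
apply_moves:
  plan:
    - {"translation": [0, 0, 0.001], "angular": [0, 0, 0], "hand": 0}
    - {"translation": [0, 0, 0.001], "angular": [0, 0, 0], "hand": 0}
    - {"translation": [0, 0, 0], "angular": [0, 0, 0], "hand": 0}

```text
time_s: 8.0
eef_pos: [0.5485, -0.1272, 0.1106]
eef_rot: [-0.0, 0.747, 0.665, -0.0]
wrist_force: [0.6, 0.1, 1.1]
opening: -0.0
```

Request:
apply_moves:
  plan:
    - {"translation": [0, 0, 0.001], "angular": [0, 0, 0], "hand": 0}
    - {"translation": [0, 0, 0], "angular": [0, 0, 0], "hand": 0}

```text
time_s: 8.25
eef_pos: [0.5486, -0.1273, 0.1105]
eef_rot: [0.0, 0.747, 0.665, 0.0]
wrist_force: [-2.1, 1.0, 6.2]
opening: 0.003
```

```bash
python3 - <<'E'
from h import *
o=ctrl.get_obs();p=np.array(o["eef_pos"]);print(p,o["wrist_force"])
s=ctrl.camera("scene"); im=s["img"][:,:,::-1]
c=ctrl.camera("wrist")["img"][:,:,::-1]
A=[cv2.resize(im[130:205,225:300],(400,400),interpolation=cv2.INTER_CUBIC),cv2.resize(c[170:290,260:380],(400,400),interpolation=cv2.INTER_CUBIC)]
cv2.imwrite("pics/cmp4.png",np.hstack(A))
E
```

```text
[ 0.54862313 -0.12725327  0.11054388] [-2.08924803  1.00582656  6.15662636]
```

View pics/cmp4.png

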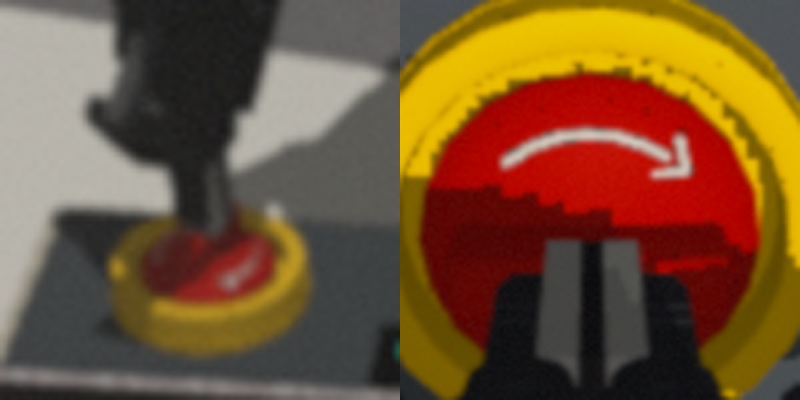

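The button sank and is bottoming at reported z = 0.1105, so the physical tip is about 27.5 mm behind the TCP. I'll lift and check the latch.

Request:
apply_moves:
  plan:
    - {"translation": [0, 0, -0.015], "angular": [0, 0, 0], "hand": 0}
    - {"translation": [-0.02, -0.01, -0.015], "angular": [0, 0, 0], "hand": 0}
    - {"translation": [-0.03, 0, 0], "angular": [0, 0, 0], "hand": 0}
    - {"translation": [0, 0, 0], "angular": [0, 0, 0], "hand": 0}

```text
time_s: 8.85
eef_pos: [0.5331, -0.1775, 0.1409]
eef_rot: [0.001, 0.747, 0.664, 0.0]
wrist_force: [0.6, 0.6, 0.7]
opening: -0.0
```

```bash
python3 - <<'E'
from h import *
o=ctrl.get_obs();p=np.array(o["eef_pos"]);print(p,o["wrist_force"])
s=ctrl.camera("scene"); im=s["img"][:,:,::-1]
w=ctrl.camera("wrist"); np.savez("w5.npz",**w); c=w["img"][:,:,::-1]
A=[cv2.resize(im[130:205,225:300],(400,400),interpolation=cv2.INTER_CUBIC),cv2.resize(c[90:270,240:420],(400,400),interpolation=cv2.INTER_CUBIC)]
cv2.imwrite("pics/cmp5.png",np.hstack(A))
E
```

```text
[ 0.53307773 -0.17754003  0.14091168] [0.59698188 0.56132365 0.69402933]
```

View pics/cmp5.png

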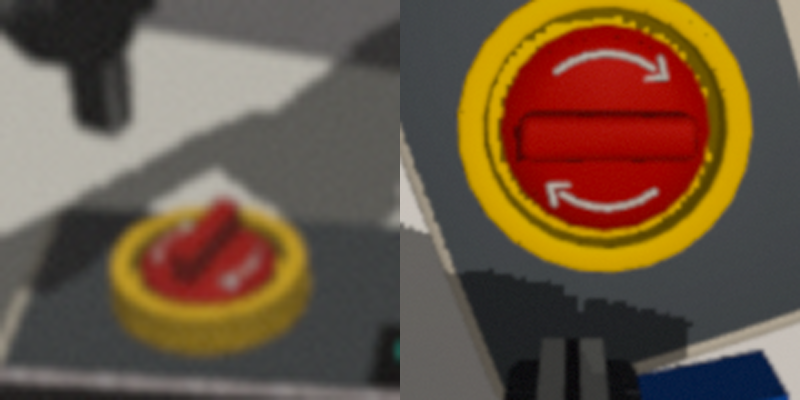

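```bash
python3 - <<'E'
from h import *
c=dict(np.load("w5.npz")); k=180/400
a=onz(c,240+121*k,90+137*k,.138,True);b=onz(c,240+295*k,90+134*k,.138,True)
print(a,b,(a+b)/2,np.linalg.norm(b-a),np.rad2deg(np.arctan2(b[1]-a[1],b[0]-a[0])))
o=ctrl.get_obs();p=np.array(o["eef_pos"]);Rm=rot(o["eef_rot"])
for u in (240+140*k,240+210*k):
    q=onz(c,u,90+338*k,p[2]+.0275,True); print("tip",Rm.T@(q-p))
m=blobs(c["img"],(20,120,90),(35,255,255),(240,80,400,230))[1]
e=cv2.fitEllipse(cv2.convexHull(max(cv2.findContours(m,0,1)[0],key=cv2.contourArea)));print(e,onz(c,*e[0],.12,True))
C=np.array([.5477,-.1275]); a=np.deg2rad(-6.7)
def pose(ph,x,y,z): # rig rotated ph clockwise about C
    r=toolR(a-ph); return np.r_[C,z]+r@[x,y,0],a-ph
q0,_=pose(0,-.023,-.016,.15); q1,_=pose(0,-.023,-.016,.1055)
pp,RR=plan([(q0,a,2),(q1,a,3)])
E
```

```text
[ 0.52515755 -0.12490714  0.138     ] [ 0.56921377 -0.12900663  0.138     ] [ 0.54718566 -0.12695688  0.138     ] 0.044246536341200966 -5.316138144595173
tip [ 0.00774252 -0.00794275 -0.02749906]
tip [ 0.00773317  0.00800459 -0.02749579]
((331.55279541015625, 146.41734313964844), (131.935546875, 133.3076629638672), 88.84176635742188) [ 0.54675854 -0.1265336   0.12      ]
[{"translation": [0.0133, -0.0034, -0.0049], "angular": [0.0, -0.0, 0.001], "hand": 0.0}, {"translation": [0.0133, -0.0035, -0.0049], "angular": [0.0, -0.0, 0.0], "hand": 0.0}, {"translation": [-0.0, 0.0, 0.0148], "angular": [0.0, -0.0, 0.0], "hand": 0.0}, {"translation": [-0.0, 0.0, 0.0148], "angular": [0.0, -0.0, 0.0], "hand": 0.0}, {"translation": [-0.0, 0.0, 0.0149], "angular": [0.0, -0.0, 0.0], "hand": 0.0}]
```

Request:
apply_moves:
  plan:
    - {"translation": [0.013, -0.003, 0], "angular": [0, 0, 0], "hand": 0}
    - {"translation": [0.013, -0.004, 0.005], "angular": [0, 0, 0], "hand": 0}
    - {"translation": [0, 0, 0.012], "angular": [0, 0, 0], "hand": 0}
    - {"translation": [0, 0, 0.012], "angular": [0, 0, 0], "hand": 0}
    - {"translation": [0, 0, 0.006], "angular": [0, 0, 0], "hand": 0}
    - {"translation": [0, 0, 0], "angular": [0, 0, 0], "hand": 0}

```text
time_s: 9.7
eef_pos: [0.5284, -0.1491, 0.104]
eef_rot: [-0.001, 0.747, 0.665, -0.0]
wrist_force: [-0.3, -0.4, 0.3]
opening: 0.004
```

```bash
python3 - <<'E'
from h import *
o=ctrl.get_obs();p=np.array(o["eef_pos"]);Rm=rot(o["eef_rot"]);print(p,o["wrist_force"])
C=np.array([.5472,-.1272]); print("rel",Rm.T@(p-np.r_[C,p[2]]))
s=ctrl.camera("scene"); im=s["img"][:,:,::-1]
w=ctrl.camera("wrist"); c=w["img"][:,:,::-1]
A=[cv2.resize(im[130:205,225:300],(400,400),interpolation=cv2.INTER_CUBIC),cv2.resize(c[120:290,235:405],(400,400),interpolation=cv2.INTER_CUBIC)]
cv2.imwrite("pics/cmp6.png",np.hstack(A))
a=np.deg2rad(-6.7)
def pose(ph,x,y,z):
    r=toolR(a-ph); return np.r_[C,z]+r@[x,y,0],a-ph
wp=[(*pose(0,-.016,-.016,.1055),2)]
N=10
for k in range(1,N+1): wp.append((*pose(1.0*k/N,-.016,-.016,.1055+.004*k/N),1))
plan(wp)
E
```

```text
[ 0.52838559 -0.14910843  0.10395685] [-0.28170093 -0.42298128  0.26023277]
rel [-2.39290687e-02 -1.61666573e-02  1.10775693e-05]
[{"translation": [0.0041, -0.0003, -0.0003], "angular": [0.0, 0.0, 0.001], "hand": 0.0}, {"translation": [0.0041, -0.0002, -0.0002], "angular": [0.0, 0.0, 0.001], "hand": 0.0}, {"translation": [0.0017, -0.0015, -0.0004], "angular": [0.0, 0.0, 0.1], "hand": 0.0}, {"translation": [0.0017, -0.0016, -0.0004], "angular": [0.0, 0.0, 0.1], "hand": 0.0}, {"translation": [0.0016, -0.0015, -0.0004], "angular": [0.0, 0.0, 0.1], "hand": 0.0}, {"translation": [0.0017, -0.0015, -0.0004], "angular": [0.0, 0.0, 0.1], "hand": 0.0}, {"translation": [0.0017, -0.0015, -0.0004], "angular": [0.0, 0.0, 0.1], "hand": 0.0}, {"translation": [0.0017, -0.0015, -0.0004], "angular": [0.0, -0.0, 0.1], "hand": 0.0}, {"translation": [0.0016, -0.0015, -0.0004], "angular": [0.0, -0.0, 0.1], "hand": 0.0}, {"translation": [0.0017, -0.0016, -0.0004], "angular": [0.0, -0.0, 0.1], "hand": 0.0}, {"translation": [0.0017, -0.0015, -0.0004], "angular": [0.0, -0.0, 0.1], "hand": 0.0}, {"translation": [0.0017, -0.0015, -0.0004], "angular": [0.0, -0.0, 0.1], "hand": 0.0}]
```

View pics/cmp6.png

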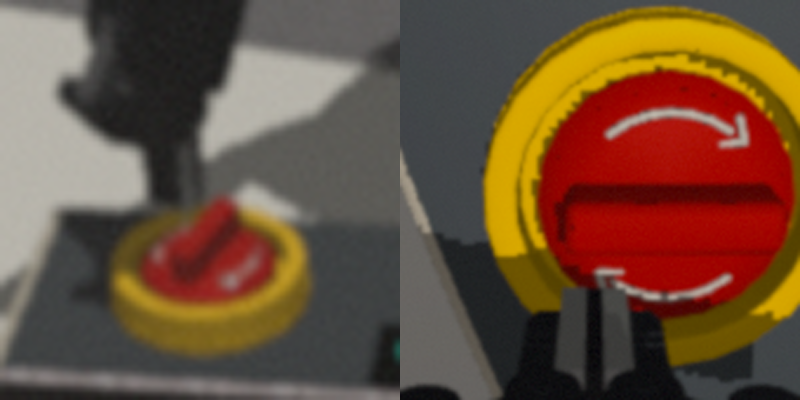

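The finger stands beside the bar's near end, with a gap. Next: close the gap and start turning.

Request:
apply_moves:
  plan:
    - {"translation": [0.004, 0, 0], "angular": [0, 0, 0], "hand": 0}
    - {"translation": [0.004, 0, -0.001], "angular": [0, 0, 0], "hand": 0}
    - {"translation": [0.0017, -0.0015, 0], "angular": [0, 0, 0.1], "hand": 0}
    - {"translation": [0.0017, -0.0015, -0.0004], "angular": [0, 0, 0.1], "hand": 0}
    - {"translation": [0.0017, -0.0015, -0.0004], "angular": [0, 0, 0.1], "hand": 0}
    - {"translation": [0.0017, -0.0015, -0.0004], "angular": [0, 0, 0.1], "hand": 0}

```text
time_s: 10.55
eef_pos: [0.5261, -0.1342, 0.1079]
eef_rot: [0.001, 0.865, 0.502, -0.0]
wrist_force: [-1.9, -4.5, 0.7]
opening: 0.001
```

```bash
python3 - <<'E'
from h import *
o=ctrl.get_obs();p=np.array(o["eef_pos"]);Rm=rot(o["eef_rot"]);print(p,o["wrist_force"])
C=np.array([.5472,-.1272]); print("rel",Rm.T@(p-np.r_[C,p[2]]))
s=ctrl.camera("scene"); im=s["img"][:,:,::-1]
w=ctrl.camera("wrist"); c=w["img"][:,:,::-1]
A=[cv2.resize(im[130:205,225:300],(400,400),interpolation=cv2.INTER_CUBIC),cv2.resize(c[120:290,235:405],(400,400),interpolation=cv2.INTER_CUBIC)]
cv2.imwrite("pics/cmp7.png",np.hstack(A))
E
```

```text
[ 0.52606852 -0.13415035  0.10785452] [-1.85115353 -4.46062821  0.69036844]
rel [-1.65032152e-02 -1.49161172e-02  1.80044652e-06]
```

View pics/cmp7.png

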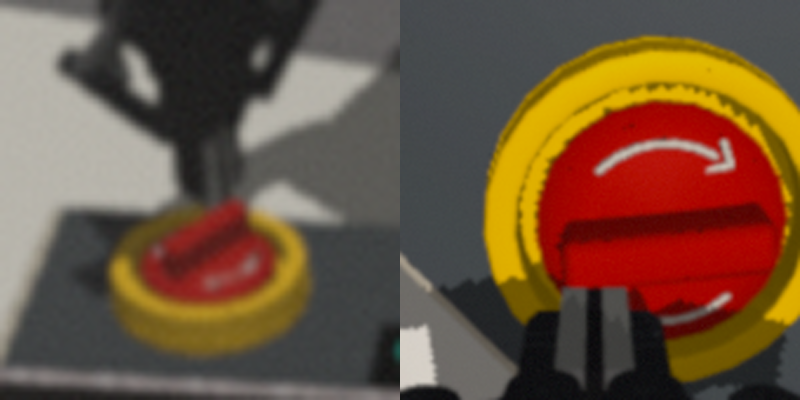

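Request:
apply_moves:
  plan:
    - {"translation": [0.0017, -0.0015, 0.0005], "angular": [0, 0, 0.1], "hand": 0}
    - {"translation": [0.0017, -0.0015, 0], "angular": [0, 0, 0.1], "hand": 0}
    - {"translation": [0.0017, -0.0015, 0], "angular": [0, 0, 0.1], "hand": 0}

```text
time_s: 11.02
eef_pos: [0.5252, -0.1276, 0.1084]
eef_rot: [0.001, 0.93, 0.369, -0.0]
wrist_force: [-8.0, -5.3, 12.7]
opening: 0.002
```

```bash
cat > look.py <<'E'
import sys
from h import *
o=ctrl.get_obs();p=np.array(o["eef_pos"]);Rm=rot(o["eef_rot"]);print(o["time_s"],p,o["wrist_force"],o["torque"])
C=np.array([.5472,-.1272]); print("rel",Rm.T@(p-np.r_[C,p[2]]),"ang",np.rad2deg(np.arctan2(Rm[1,1],Rm[0,1])))
s=ctrl.camera("scene"); im=s["img"][:,:,::-1]
w=ctrl.camera("wrist"); c=w["img"][:,:,::-1]; np.savez("wl.npz",**w)
A=[cv2.resize(im[130:205,225:300],(400,400),interpolation=cv2.INTER_CUBIC),cv2.resize(c[120:290,235:405],(400,400),interpolation=cv2.INTER_CUBIC)]
cv2.imwrite(f"pics/{sys.argv[1]}.png",np.hstack(A))
E
python3 look.py l8
```

```text
11.025 [ 0.52517345 -0.12764292  0.10837529] [-8.03935157 -5.31611863 12.68561166] [-0.67356936  1.19422987  0.02951709]
rel [-1.63425628e-02 -1.47744949e-02 -2.59295958e-06] ang -46.732752844045294
```

View pics/l8.png

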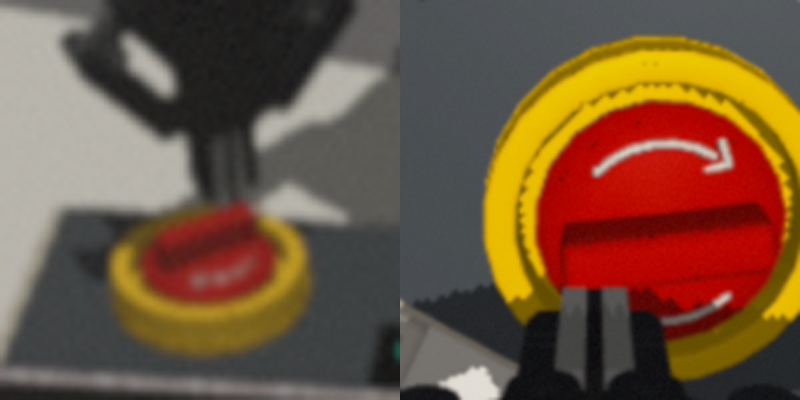

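Request:
apply_moves:
  plan:
    - {"translation": [0.0017, -0.0015, -0.001], "angular": [0, 0, 0.1], "hand": 0}
    - {"translation": [0.0017, -0.0015, -0.001], "angular": [0, 0, 0.1], "hand": 0}

```text
time_s: 11.38
eef_pos: [0.5258, -0.1226, 0.11]
eef_rot: [0.001, 0.962, 0.274, -0.0]
wrist_force: [-3.3, -2.7, 7.1]
opening: -0.003
```

```bash
python3 look.py l9
```

```text
11.375 [ 0.52578838 -0.12255431  0.10996707] [-3.28616517 -2.68221305  7.05384029] [-0.45490574  0.68141289  0.01754284]
rel [-1.57488730e-02 -1.52319625e-02 -1.29690948e-05] ang -58.19757968240372
```

View pics/l9.png

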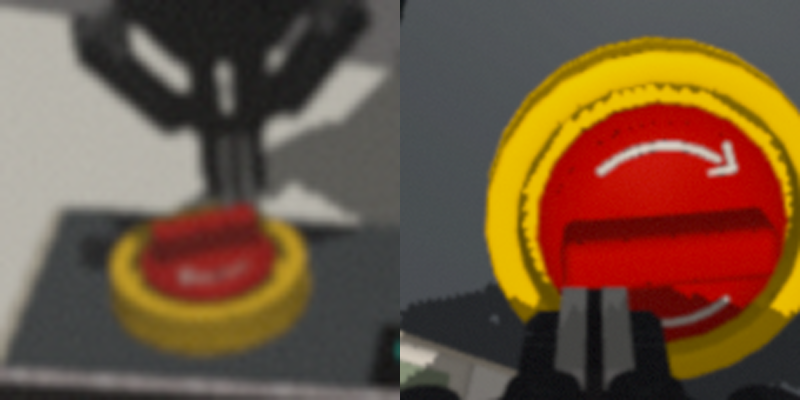

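Request:
apply_moves:
  plan:
    - {"translation": [0.0017, -0.0015, -0.001], "angular": [0, 0, 0.1], "hand": 0}
    - {"translation": [0.001, -0.0008, -0.001], "angular": [0, 0, 0.06], "hand": 0}
    - {"translation": [0, 0, 0], "angular": [0, 0, 0], "hand": 0}

```text
time_s: 11.85
eef_pos: [0.5273, -0.1186, 0.1119]
eef_rot: [0.0, 0.98, 0.198, 0.0]
wrist_force: [-4.3, -0.0, 10.6]
opening: 0.0
```

```bash
python3 look.py l10
```

```text
11.85 [ 0.52733868 -0.11857471  0.11194753] [-4.29583849 -0.02904738 10.59970491] [-0.08855746  0.661213    0.05349405]
rel [-1.49677797e-02 -1.56471348e-02 -2.28278359e-05] ang -67.20293483262135
```

View pics/l10.png

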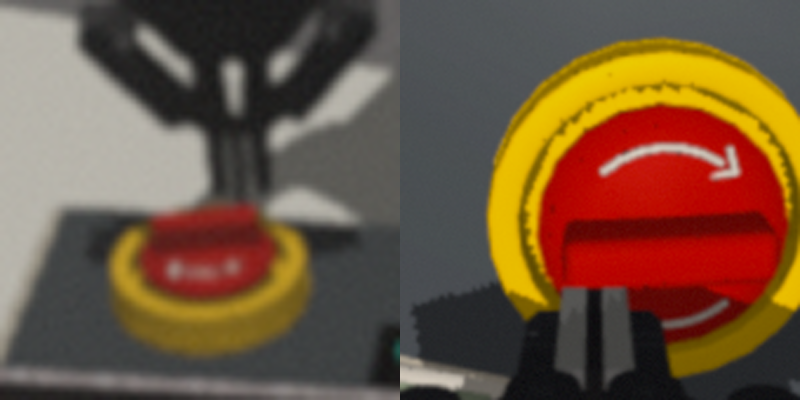

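Request:
apply_moves:
  plan:
    - {"translation": [0, 0, -0.004], "angular": [0, 0, 0], "hand": 0}
    - {"translation": [0, 0, -0.004], "angular": [0, 0, 0], "hand": 0}
    - {"translation": [0, 0, -0.01], "angular": [0, 0, 0], "hand": 0}
    - {"translation": [0, 0, -0.02], "angular": [0, 0, 0], "hand": 0}
    - {"translation": [-0.02, 0, -0.02], "angular": [0, 0, 0], "hand": 0}
    - {"translation": [-0.03, 0, 0], "angular": [0, 0, 0], "hand": 0}
    - {"translation": [0, 0, 0], "angular": [0, 0, 0], "hand": 0}

```text
time_s: 12.82
eef_pos: [0.48, -0.138, 0.1691]
eef_rot: [0.0, 0.981, 0.196, 0.0]
wrist_force: [-0.5, 0.0, -0.3]
opening: -0.0
```

```bash
python3 look.py l11
```

```text
12.825 [ 0.47997411 -0.13801247  0.16913389] [-0.50828764  0.03754844 -0.34873879] [ 0.05649938 -0.00456287  0.03740466]
rel [-6.62106007e-02 -1.58866490e-02 -2.65237530e-05] ang -67.37037207299241
```

View pics/l11.png

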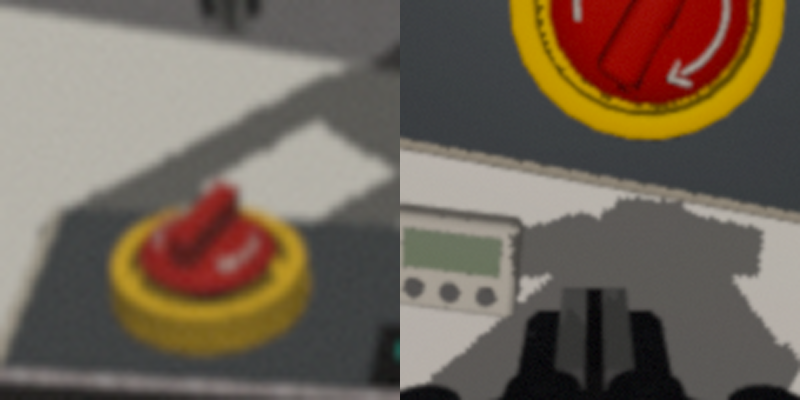

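The button is back up and the bar has turned back (top corner at y≈185 in the left crop, 203 when latched). Next I'll go to the blue button, passing high over the vial.

```bash
python3 - <<'E'
from h import *
plan([((.47,-.13,.22),np.deg2rad(-67),2),((.431,.117,.22),np.deg2rad(-67),6)])
E
```

```text
[{"translation": [-0.0036, -0.0057, -0.0255], "angular": [0.0, -0.0, -0.003], "hand": 0.0}, {"translation": [-0.0037, -0.0058, -0.0255], "angular": [0.0, -0.001, -0.003], "hand": 0.0}, {"translation": [0.0101, -0.0404, -0.0], "angular": [0.0, 0.0, 0.0], "hand": 0.0}, {"translation": [0.0101, -0.0404, -0.0], "angular": [0.0, 0.0, 0.0], "hand": 0.0}, {"translation": [0.0101, -0.0404, -0.0], "angular": [0.0, 0.0, 0.0], "hand": 0.0}, {"translation": [0.0101, -0.0404, -0.0], "angular": [0.0, 0.0, 0.0], "hand": 0.0}, {"translation": [0.0101, -0.0405, -0.0001], "angular": [0.0, 0.0, 0.0], "hand": 0.0}, {"translation": [0.0102, -0.0404, -0.0], "angular": [0.0, 0.0, 0.0], "hand": 0.0}]
```

Request:
apply_moves:
  plan:
    - {"translation": [-0.004, -0.006, -0.025], "angular": [0, 0, 0], "hand": 0}
    - {"translation": [-0.004, -0.006, -0.025], "angular": [0, 0, 0], "hand": 0}
    - {"translation": [0.01, -0.04, 0], "angular": [0, 0, 0], "hand": 0}
    - {"translation": [0.01, -0.04, 0], "angular": [0, 0, 0], "hand": 0}
    - {"translation": [0.01, -0.04, 0], "angular": [0, 0, 0], "hand": 0}
    - {"translation": [0.01, -0.04, 0], "angular": [0, 0, 0], "hand": 0}
    - {"translation": [0.01, -0.04, 0], "angular": [0, 0, 0], "hand": 0}
    - {"translation": [0.01, -0.04, 0], "angular": [0, 0, 0], "hand": 0}
    - {"translation": [0, 0, 0], "angular": [0, 0, 0], "hand": 0}

```text
time_s: 14.05
eef_pos: [0.4313, 0.1175, 0.2186]
eef_rot: [-0.0, 0.98, 0.199, -0.0]
wrist_force: [0.3, 0.2, 0.1]
opening: -0.001
```

```bash
python3 - <<'E'
from h import *
o=ctrl.get_obs();p=np.array(o["eef_pos"]);Rm=rot(o["eef_rot"]);print(o["time_s"],p)
w=ctrl.camera("wrist"); cv2.imwrite("pics/w12.png",w["img"][:,:,::-1])
for n,lo,hi in [("blue",(105,90,60),(130,255,255)),("green",(45,80,60),(85,255,255))]:
    for s,ce in blobs(w["img"],lo,hi,(0,0,640,260),60)[0]: print(n,s,ce,onz(w,*ce,.122,True))
a=cv2.imread("pics/scene0.png"); c=ctrl.camera("scene")["img"][:,:,::-1]
cv2.imwrite("pics/cmp12.png",np.hstack([cv2.resize(i[150:205,235:295],None,fx=6,fy=6,interpolation=cv2.INTER_CUBIC) for i in (a,c)]))
E
```

```text
14.05 [0.43132711 0.11751367 0.21860876]
blue [302, 96, 31, 31, 754] [317.11, 111.02] [0.49779618 0.14601511 0.122     ]
blue [578, 169, 48, 74, 1218] [602.12, 206.18] [ 0.56211071 -0.22694492  0.122     ]
blue [623, 226, 7, 14, 74] [625.68, 232.31] [ 0.55779593 -0.32165341  0.122     ]
green [396, 123, 30, 30, 680] [410.54, 137.47] [0.51065749 0.06164066 0.122     ]
green [298, 229, 10, 13, 73] [302.4, 234.4] [0.38892771 0.11474663 0.122     ]
```

View pics/w12.png

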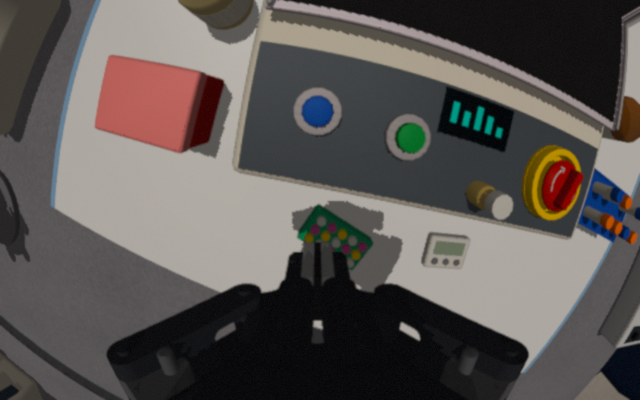

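View pics/cmp12.png

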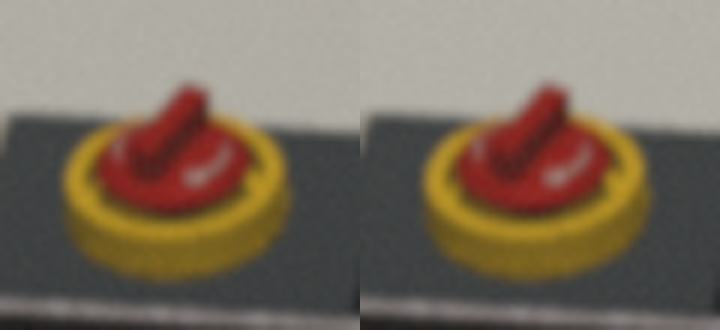

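The stop looks exactly as it did at the start, so it's up. Blue is at (317,111), which gives (0.498, 0.146), and agrees with the top view.

```bash
python3 - <<'E'
from h import *
plan([((.498,.146,.16),np.deg2rad(-67),4),((.498,.146,.103),np.deg2rad(-67),4)])
E
```

```text
[{"translation": [0.0182, -0.0007, 0.0146], "angular": [0.0, 0.0, -0.001], "hand": 0.0}, {"translation": [0.0182, -0.0007, 0.0147], "angular": [0.0, 0.0, -0.001], "hand": 0.0}, {"translation": [0.0182, -0.0007, 0.0146], "angular": [0.0, 0.0, -0.001], "hand": 0.0}, {"translation": [0.0183, -0.0006, 0.0147], "angular": [0.0, 0.0, -0.001], "hand": 0.0}, {"translation": [-0.0, -0.0, 0.0142], "angular": [0.0, 0.0, 0.0], "hand": 0.0}, {"translation": [-0.0, -0.0, 0.0143], "angular": [0.0, 0.0, 0.0], "hand": 0.0}, {"translation": [-0.0, -0.0, 0.0142], "angular": [0.0, 0.0, 0.0], "hand": 0.0}, {"translation": [-0.0, -0.0, 0.0143], "angular": [0.0, 0.0, 0.0], "hand": 0.0}]
```

Request:
apply_moves:
  plan:
    - {"translation": [0.018, -0.001, 0.015], "angular": [0, 0, 0], "hand": 0}
    - {"translation": [0.018, -0.001, 0.015], "angular": [0, 0, 0], "hand": 0}
    - {"translation": [0.018, -0.001, 0.015], "angular": [0, 0, 0], "hand": 0}
    - {"translation": [0.019, 0, 0.014], "angular": [0, 0, 0], "hand": 0}
    - {"translation": [0, 0, 0.014], "angular": [0, 0, 0], "hand": 0}
    - {"translation": [0, 0, 0.014], "angular": [0, 0, 0], "hand": 0}
    - {"translation": [0, 0, 0.014], "angular": [0, 0, 0], "hand": 0}
    - {"translation": [0, 0, 0.014], "angular": [0, 0, 0], "hand": 0}
    - {"translation": [0, 0, 0], "angular": [0, 0, 0], "hand": 0}

```text
time_s: 15.28
eef_pos: [0.4966, 0.1456, 0.1023]
eef_rot: [-0.0, 0.98, 0.197, -0.001]
wrist_force: [1.2, -0.1, -0.1]
opening: -0.007
```

```bash
python3 - <<'E'
from h import *
o=ctrl.get_obs();p=np.array(o["eef_pos"]);print(o["time_s"],p,o["wrist_force"])
w=ctrl.camera("wrist")["img"][:,:,::-1]; s=ctrl.camera("scene")["img"][:,:,::-1]
cv2.imwrite("pics/c13.png",np.hstack([cv2.resize(s[130:210,335:415],(400,400),interpolation=cv2.INTER_CUBIC),cv2.resize(w[120:290,235:405],(400,400),interpolation=cv2.INTER_CUBIC)]))
E
```

```text
15.275 [0.49663215 0.14557034 0.1022684 ] [ 1.24900727 -0.07130654 -0.14177235]
```

View pics/c13.png

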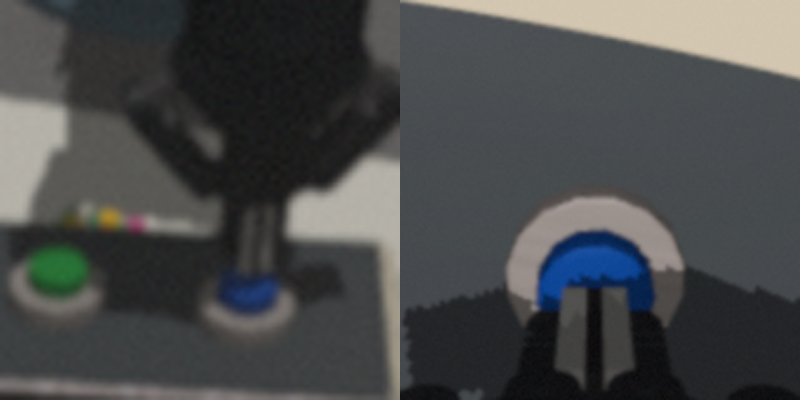

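Fingertip centred just above the blue button (right panel, about (595,285)). Pressing in small steps.

Request:
apply_moves:
  plan:
    - {"translation": [0, 0, 0.003], "angular": [0, 0, 0], "hand": 0}
    - {"translation": [0, 0, 0.003], "angular": [0, 0, 0], "hand": 0}
    - {"translation": [0, 0, 0.002], "angular": [0, 0, 0], "hand": 0}
    - {"translation": [0, 0, 0], "angular": [0, 0, 0], "hand": 0}

```text
time_s: 15.88
eef_pos: [0.4977, 0.1457, 0.0954]
eef_rot: [-0.0, 0.98, 0.197, -0.0]
wrist_force: [-0.2, 0.3, 0.7]
opening: 0.002
```

Request:
apply_moves:
  plan:
    - {"translation": [0, 0, 0.002], "angular": [0, 0, 0], "hand": 0}
    - {"translation": [0, 0, 0.002], "angular": [0, 0, 0], "hand": 0}
    - {"translation": [0, 0, 0], "angular": [0, 0, 0], "hand": 0}

```text
time_s: 16.25
eef_pos: [0.498, 0.1457, 0.0917]
eef_rot: [0.0, 0.98, 0.197, 0.0]
wrist_force: [0.6, -0.9, 3.0]
opening: 0.001
```

Request:
apply_moves:
  plan:
    - {"translation": [0, 0, 0.002], "angular": [0, 0, 0], "hand": 0}
    - {"translation": [0, 0, 0.001], "angular": [0, 0, 0], "hand": 0}
    - {"translation": [0, 0, 0], "angular": [0, 0, 0], "hand": 0}

```text
time_s: 16.62
eef_pos: [0.498, 0.1457, 0.0888]
eef_rot: [0.0, 0.98, 0.197, 0.0]
wrist_force: [-0.9, 0.2, 4.9]
opening: 0.002
```

Request:
apply_moves:
  plan:
    - {"translation": [0, 0, 0.001], "angular": [0, 0, 0], "hand": 0}
    - {"translation": [0, 0, 0.0005], "angular": [0, 0, 0], "hand": 0}
    - {"translation": [0, 0, 0], "angular": [0, 0, 0], "hand": 0}

```text
time_s: 17.0
eef_pos: [0.4981, 0.1457, 0.0885]
eef_rot: [0.0, 0.98, 0.197, 0.0]
wrist_force: [-5.2, -0.5, 14.4]
opening: -0.002
```

```bash
python3 - <<'E'
from h import *
o=ctrl.get_obs();p=np.array(o["eef_pos"]);print(o["time_s"],p,o["wrist_force"])
w=ctrl.camera("wrist")["img"][:,:,::-1]; s=ctrl.camera("scene")["img"][:,:,::-1]
cv2.imwrite("pics/c14.png",np.hstack([cv2.resize(s[130:210,335:415],(400,400),interpolation=cv2.INTER_CUBIC),cv2.resize(w[120:290,235:405],(400,400),interpolation=cv2.INTER_CUBIC)]))
E
```

```text
17.0 [0.49811791 0.14573431 0.0884928 ] [-5.17767123 -0.51532578 14.42585379]
```

View pics/c14.png

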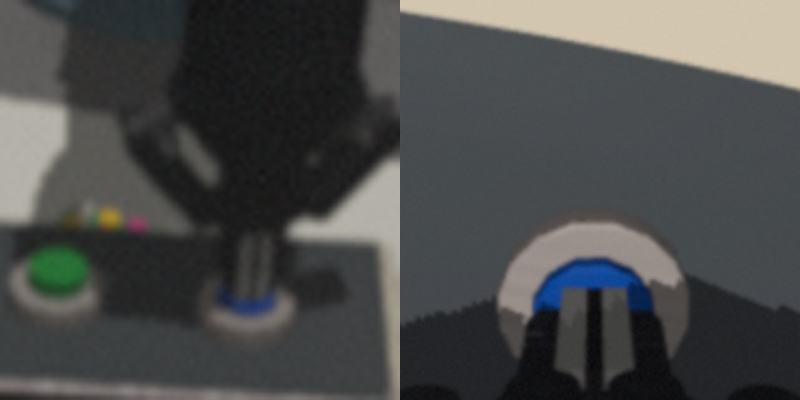

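The reset has bottomed out: the force stiffened to 14 N and the blue top is visibly lower. Now I'll withdraw straight up and clear of everything.

Request:
apply_moves:
  plan:
    - {"translation": [0, 0, -0.005], "angular": [0, 0, 0], "hand": 0}
    - {"translation": [0, 0, -0.01], "angular": [0, 0, 0], "hand": 0}
    - {"translation": [0, 0, -0.03], "angular": [0, 0, 0], "hand": 0}
    - {"translation": [0, 0, -0.04], "angular": [0, 0, 0], "hand": 0}
    - {"translation": [-0.03, 0, -0.04], "angular": [0, 0, 0], "hand": 0}
    - {"translation": [-0.04, 0, -0.01], "angular": [0, 0, 0], "hand": 0}
    - {"translation": [-0.02, 0, 0], "angular": [0, 0, 0], "hand": 0}
    - {"translation": [0, 0, 0], "angular": [0, 0, 0], "hand": 0}

```text
time_s: 18.1
eef_pos: [0.414, 0.1108, 0.2223]
eef_rot: [0.0, 0.981, 0.196, 0.0]
wrist_force: [0.2, -0.5, -0.2]
opening: -0.002
```

```bash
python3 - <<'E'
from h import *
o=ctrl.get_obs();print(o["time_s"],o["eef_pos"],o["wrist_force"])
t=ctrl.camera("top")["img"][:,:,::-1];w=ctrl.camera("wrist")["img"][:,:,::-1]; s=ctrl.camera("scene")["img"][:,:,::-1]
a=cv2.imread("pics/scene0.png")
f=lambda i:cv2.resize(i[150:210,230:415],(555,180),interpolation=cv2.INTER_CUBIC)
cv2.imwrite("pics/c15.png",np.vstack([f(a),f(s)])); cv2.imwrite("pics/t15.png",t); cv2.imwrite("pics/s15.png",s)
d=cv2.absdiff(a[150:210,330:415],s[150:210,330:415]).max(2); print((d>40).sum())
E
```

```text
18.1 [0.41395434 0.11078647 0.22227428] [ 0.15304443 -0.45056482 -0.19394152]
657
```

View pics/c15.png

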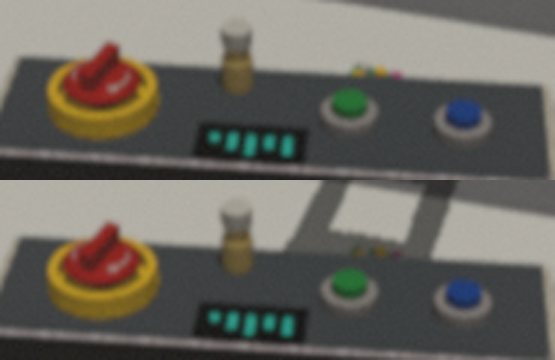

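View pics/s15.png

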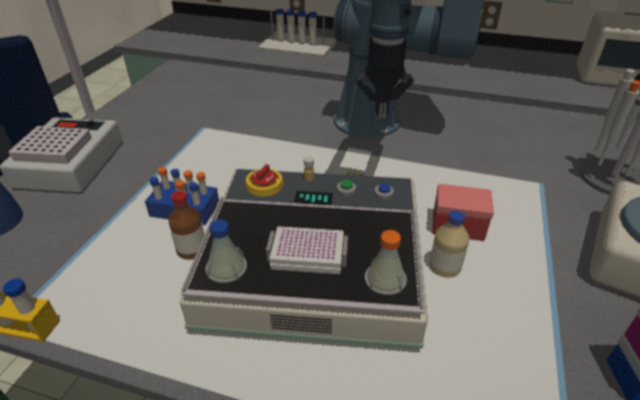

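View pics/t15.png

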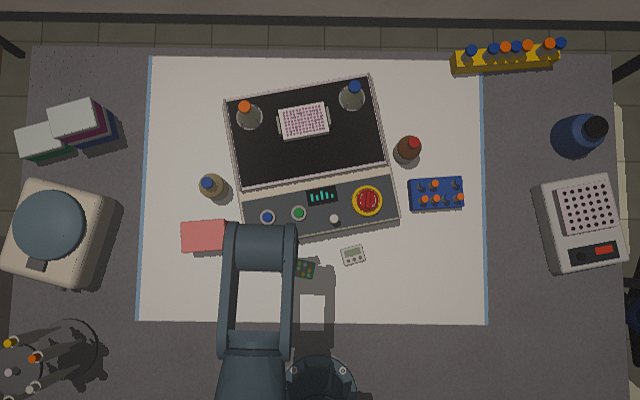

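Everything stands where it was. The stop is at (264,180) in the scene view and up, and the blue button at (384,187) is up too. Handing in.

```bash
python3 -c "
from bench import ctrl
print(ctrl.hand_in())"
```

```text
the job is handed in; nothing more can be done
None
```

The emergency-stop check is done in the order asked, and I handed it in at about 18 s of the 48 s allowed; no verdict is shown.

- **Stop pressed:** I pushed the red mushroom button down with the shut fingertips. It took about 13 N, then the force dropped as it snapped down. After I lifted off, the pictures showed it sunk in the collar and latched.
- **Stop released:** I turned it clockwise with the outside of the shut fingers against one side of the bar near its end, about 1 rad by the pictures. When I withdrew straight up, it sprang up and turned back. Its picture then matched the one from the start.
- **Reset pressed:** I pressed the blue button only after the stop was up. It went to the bottom: about 5 N near full travel, then 14 N against the end stop. I lifted off, and the last picture shows it up again.
- **Last look:** the arm was clear with almost no force at the wrist. The stop, both buttons and the vial looked as they did at the start, and the other loose things stood where they were. I did not touch the green button or the glassware. The last image comparison over the two buttons still showed differing pixels. The arm's shadow falls there, so I judged this one by eye.

**A disagreement with the description:** the shut fingertips sat about 27 mm behind the reported tool point. My first press stopped above the bar without touching it, so I found the real contact height by lowering in small steps until there was force.

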